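# Stock the desk shelf and press its label holder home behind the lip

## Robot

A 6-joint arm with a two-finger parallel gripper is mounted at the origin on the work surface. World frame = base frame: x ahead of the robot, y to its left, z up, the work surface at z = 0. Lengths are in m, angles in degrees, forces in N, time in s.
With the tool pointing down it reaches from about 0.4 to 0.825 m from the base axis. Payload 7 kg.
Tool frame: the origin (TCP) lies at the very end of the fingers, on their centre line; the grasp point (between the pads) lies 19 mm behind it; z points along the fingers, y is the line along which they close (so a half turn about z gives the same grasp; the last joint's range is limited). The gripper opens to 88 mm and grips with 3 to 60 N. Pads are 19 mm wide; open, the fingers measure 130 mm over their backs; the gripper's body (78 mm by 193 mm) begins 47 mm behind the grasp point.
Start: joints at [-47.894, 20.546, 0.682, 0, -70.136, -16.507], TCP at [0.292, -0.609, 0.227] pointing down, gripper open.
Joint ranges: [-176.03, 176.03], [-82.01, 121.73], [-58.28, 71.71], [-173.87, 95.51], [-174.79, -0.11], [-173.66, 173.66]. Speed limits (degrees/s): [136.94, 136.94, 172.46, 180, 180, 180].

## Interface

Orientations are given as [roll, pitch, yaw] about the fixed x, y, z axes, in that order (R = Rz(yaw) Ry(pitch) Rx(roll)).
In Python, from plant import ctrl gives the robot as it stands.
- The arm moves only by the tool carry_out, never from a script. Its argument "deltas" is a list that holds one entry, the list of rows, each a list of 5 numbers: the shift along the tool's x, y, z scaled (see below), then the turn about the tool's z scaled (see below), then the opening, from -1 (shut) to 1 (fully open). A call has 1 to 5 rows; each row is the pose to reach, as a shift and turn from the pose commanded when the call began, along the tool's axes at that moment, turning the shorter way round; what a row does not reach only later rows make up. The controller multiplies each number of a shift by 20 cm and each number of a turn by 2 pi rad. A row lasts 1/10 s, in which the tool goes at most 50 mm and 8.59 degrees, less where a joint would pass 70% of its speed; a pose out of reach is approached as far as the arm can. A call with a number of a shift or a turn outside -1 to 1 is refused whole. A call with a gripper value outside its range is refused whole. The fingers move at their own pace and stop on an object; the grip force is fixed at half the most. Time passes only in rows, so rows that repeat a pose let the fingers close. It gives the time, the measured TCP pose, the force, the opening and the grip force at its end, in the units of the state.
- ctrl.get_obs(): the state, without advancing time (a new reading comes with each control period).
- ctrl.snapshot(name): name is "scene" or "top" or "wrist"; returns a dict with "color" (384x512x3 uint8, red, green, blue), "camera_matrix" (3x3 intrinsics, pixels), "R" (3x3) and "t" (3): a world point X has camera coordinates R X + t. Camera axes: x right, y down, z forward; pixel columns grow to the right and rows downward; lengths in m; the calibration is good to about 2 mm. A picture is of the moment at which its call begins. There is no depth.
- ctrl.close_job(): hands the job in; it is judged then, once.
Trained networks look in a picture, given as the dict that the camera call returned (one of the last four; its "shot" number tells which), for a name from the list of things; names that differ only in an ending like _2 or _b are one class to them, and where a whole thing is asked for, a point or a joint stands for the part that bears it (a point fixed in the world has none). Each returns a list of dicts, best first, with "p" (0 to 1); they miss things now and then, are a little off and sometimes report something else, mostly with a low value. They report only what shows in the picture. A call takes as long as a camera call. They do not tell look-alikes from the thing itself.
- ctrl.search_frame(picture, name): "centre" ([column, row] in pixels, amid what is visible of it).
- ctrl.silhouettes(picture, name): "mask" (384x512 bool, what is visible of it) and "centre" ([column, row] in pixels, amid what is visible of it).
- ctrl.spot_point(picture, name): "centre" ([column, row] in pixels: a listed point, or the origin of a listed thing).
The state is a dict: "clock": time; "joint_pos": joint angles; "qvel": joint speeds; "tau": joint torques, N m; "tool_pos": TCP position; "orientation": TCP orientation; "force": force on the tool from outside, world axes, zero at the start; "moment": the same for the moment, N m; "opening": finger opening in m; "gripper_force": force on a finger pad.
Only numpy, scipy, OpenCV 4.12 (cv2) and the standard library are available. Lean on these libraries where they do the work, as an engineer would, in place of code of your own. Each camera call takes 0.05 s, during which the arm holds its last target. There are 200 camera calls.

## Task

Stock the empty lane of the little desk shelf from back to front: stand the tall orange-capped bottle down in the rear pocket (one dot) and let go of it, then the short white-lidded jar in the front pocket (two dots) and let go of that. Then take the green label holder from its wooden stand and push its tongue down into the slot behind the blue lip, centred in front of those two pockets with the white card facing out over the lip, until it is fully home, and finish while still holding it pressed firmly down, without forcing it, so that the adhesive on its foot can take. Leave the goods and label holder in the other lane and the pink soap case where they are.

Things in the scene. Friction and masses are not known exactly. Their poses are not given: they have to be found in the camera images.
- shelf: Fixed low desk shelf 170 (x) x 200 (y) x 74 mm: white steel, grey tray (top z = 66) with 2 x 2 round pockets, blue front lip. Origin: centre of its underside on the desk; x from lip to rear, y along the lip, z up; yaw within 0.3 rad, lip towards the robot. Lip: 3 mm sheet, top z = 74 mm, rear face x = -82. Empty lane at y = -45, stocked lane at y = +45 mm.
- pocket_1 (a point): Centre of the floor of the empty rear pocket (one blue dot): round, 46 mm wide, 16 mm deep, 50 mm above the desk; axes as the shelf's.
- pocket_2 (a point): Centre of the floor of the empty front pocket (two blue dots): same size and height, 70 mm nearer the lip than pocket_1; axes as the shelf's.
- lip_place (a point): Where the holder's tongue tip belongs: middle of the floor of the slot behind the lip, in line with the two empty pockets. Slot 6.5 mm wide (x), runs along the whole lip, open above; floor 50 mm above the desk, 24 mm below the lip's top, 16 mm below the tray's top, which borders it at the rear. 58 mm in front of pocket_2; axes as the shelf's.
- bottle: Tall bottle, loose, about 0.12 kg: straight white body 42 mm in diameter up to z = 62 mm with an orange band, then a narrow orange cap (29 mm) to 92 mm. Origin: centre of its underside, z up. It stands upright on the desk at the start.
- jar: Short jar, loose, about 0.12 kg: straight amber body and white lid, 42 mm in diameter and 64 mm tall (the lid is z 44 to 64). Origin: centre of its underside, z up. It stands upright on the desk at the start.
- holder: Green label holder, loose, rigid, 45 g: plate 10 (x) x 60 (y) mm from z = 25 to 69 mm, below it a tongue 3.5 x 48 mm from z = 0 to 25 (2 mm thick in the lowest 4 mm). White card with blue stripe on its -x face. Origin: middle of the tongue's tip; z up. Starts upright in the stand's slot with a little play, yaw as the stand. When home, the plate's lower edge is 1 mm above the lip.
- card_face (a point): Centre of the holder's card face, 5 mm from the plate's middle towards its -x, at z = 47 mm of the holder.
- stand: Fixed wooden block 56 (x) x 90 (y) x 30 mm that keeps the label holder upright: slot 5.5 mm wide (x) and 56 mm long (y), 22 mm deep from the top. Origin: centre of its underside; the holder's tongue tip stands 8 mm above it.
- stocked_bottle: Bystander: blue-capped tall bottle (42 x 92 mm) in the rear pocket of the other lane; origin centre of its underside. Leave alone.
- stocked_jar: Bystander: white jar with blue lid (42 x 64 mm) in the front pocket of the other lane; origin centre of its underside. Leave alone.
- fitted_holder: Bystander: same kind of label holder, yellow stripe, already home behind the lip in front of the other lane, 90 mm from lip_place; origin at its tongue tip. Leave alone.
- soap_case: Bystander: pink soap case 67 x 102 x 38 mm, loose on the desk at the far left; origin centre of its underside. Leave alone.
Not all that is in view belongs to the job. Leave any red or turquoise look-alike of the jar alone.

How it is judged:
By the outcome, as a careful person would: the job done as asked, in the order asked, and still so for the second after the job is handed in, while the arm keeps its last pose, push and grip.
It also fails if it takes over 72 s, if anything falls off the work surface, if the arm or the gripper's body presses on something with over 40 N, if the wrist force passes 120 N, or if a joint passes its speed limit or range.

## Working session

There is one attempt and no reset: what is moved stays moved. The work goes in short steps, Python scripts to look and compute and a tool call to move; the robot and the scene stay as the last step left them, time stands still between calls to the robot, and variables do not carry over. Pictures are saved under pics/ and viewed, at most 10 in all, crops included, and the job is handed in when it is done.

Besides the shell and the picture viewer there is one more tool, called after "Request:" by a JSON object that holds its "method" and its "body". carry_out: Moves the arm, as the interface text tells. Its arguments: {"type":"object","properties":{"deltas":{"type":"array"}},"required":["deltas"]}

```bash
mkdir -p pics; ls
cat > h.py <<'E'
import numpy as np, cv2
from plant import ctrl
def snap(n,f=None):
    p=ctrl.snapshot(n)
    if f: cv2.imwrite('pics/'+f,p['color'][:,:,::-1])
    return p
def ray(p,uv):
    K,R,t=map(np.array,(p['camera_matrix'],p['R'],p['t']))
    d=R.T@np.linalg.inv(K)@np.array([uv[0],uv[1],1.]); c=-R.T@t
    return c,d
def atz(p,uv,z):
    c,d=ray(p,uv); return c+d*(z-c[2])/d[2]
def proj(p,X):
    K,R,t=map(np.array,(p['camera_matrix'],p['R'],p['t']))
    x=K@(R@np.array(X)+t); return x[:2]/x[2]
E
python3 - <<'E'
from h import *
np.set_printoptions(precision=4,suppress=True)
o=ctrl.get_obs(); print(o)
a=snap('scene','s1.png'); b=snap('top','t1.png')
cv2.imwrite('pics/both.png',cv2.resize(np.vstack([a['color'],b['color']]),None,fx=.78,fy=.78)[:,:,::-1])
for p,nm in((a,'scene'),(b,'top')):
    print(nm,-np.array(p['R']).T@np.array(p['t']))
    for n in ['pocket_1','pocket_2','lip_place','bottle','jar','holder','stand','shelf','stocked_jar','fitted_holder','card_face']:
        z={'pocket_1':.05,'pocket_2':.05,'lip_place':.05,'holder':.008,'card_face':.055,'fitted_holder':.05,'stocked_jar':.05}.get(n,0)
        print(n,[(round(r['p'],2),np.round(r['centre']),atz(p,r['centre'],z)[:2]) for r in ctrl.spot_point(p,n)])
E
```

```text
pics
{'clock': 0.0, 'joint_pos': array([-47.8947,  20.5909,   0.6326,  -0.0211, -70.1354, -16.5058]), 'qvel': array([-0.106 ,  0.0937,  0.085 ,  0.0557, -0.0132,  0.1018]), 'tau': array([  0.0001, -58.2717,  29.3067,   6.9972,   0.0071,  -0.0003]), 'tool_pos': array([ 0.2914, -0.6083,  0.2256]), 'orientation': array([ 179.9045,   -0.0077, -154.4076]), 'force': array([-0.0185,  0.4778, -0.3013]), 'moment': array([-0.0124,  0.0132,  0.0136]), 'gripper_force': 0.0, 'opening': 0.08815758512941194}
scene [ 1.3449 -0.3131  0.665 ]
pocket_1 [(0.81, array([218., 196.]), array([ 0.5441, -0.1217])), (0.58, array([234., 211.]), array([ 0.6217, -0.1025]))]
pocket_2 [(0.81, array([218., 196.]), array([ 0.5441, -0.1217])), (0.58, array([234., 211.]), array([ 0.6217, -0.1025]))]
lip_place [(0.75, array([209., 187.]), array([ 0.4911, -0.1342]))]
bottle [(0.62, array([136., 203.]), array([ 0.4174, -0.3349]))]
jar [(0.7, array([340., 165.]), array([0.4715, 0.3133])), (0.62, array([245., 183.]), array([ 0.4444, -0.0094])), (0.52, array([355., 184.]), array([0.5793, 0.2999]))]
holder [(0.7, array([208.,
[... 1186 characters left out ...]
]), array([0.3982, 0.255 ])), (0.82, array([152., 204.]), array([0.4864, 0.282 ])), (0.82, array([153., 172.]), array([0.5805, 0.2952])), (0.2, array([265., 197.]), array([ 0.5425, -0.0349]))]
holder [(0.64, array([379., 208.]), array([ 0.5434, -0.3587]))]
stand [(0.97, array([376., 210.]), array([ 0.5379, -0.3524])), (0.75, array([383., 208.]), array([ 0.5477, -0.3723])), (0.23, array([300., 195.]), array([ 0.5584, -0.1359]))]
shelf [(0.92, array([280., 193.]), array([ 0.5574, -0.0758]))]
stocked_jar [(0.48, array([264., 199.]), array([ 0.5269, -0.031 ]))]
fitted_holder [(0.45, array([267., 220.]), array([ 0.4706, -0.0461]))]
card_face [(0.6, array([382., 210.]), array([ 0.5308, -0.349 ]))]
```

View pics/both.png

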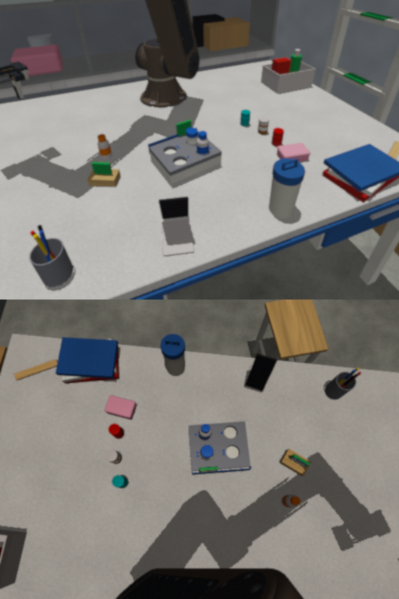

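The jar candidates in the top view are turquoise at (156,236), amber with a white lid at (152,204) and red at (153,172). The bottle candidates are the orange-capped one at (369,260) and the stocked blue-capped one. By the description I want the (152,204) jar and the (369,260) bottle, which I'll check in a crop.

```bash
cat >> h.py <<'E'
from scipy.spatial.transform import Rotation as Ro
np.set_printoptions(precision=4,suppress=True)
def go(x,y,z,yaw,frm=None):
    "scaled shift+turn to pose from measured (or given x,y,z,yaw) pose; tool taken as pointing down"
    if frm is None:
        o=ctrl.get_obs(); frm=[*o['tool_pos'],o['orientation'][2]]
    d=np.array([x,y,z])-frm[:3]; R=Ro.from_euler('xyz',[180,0,frm[3]],degrees=True)
    t=-((yaw-frm[3]+180)%360-180)
    print('go',np.round(R.inv().apply(d)/.2,3),'turn',round(t/360,4),'len',np.linalg.norm(d).round(3),'deg',round(t,1))
E
python3 - <<'E'
from h import *
a=cv2.imread('pics/s1.png');b=cv2.imread('pics/t1.png')
c=lambda i,u,v,k=40:cv2.resize(i[v-k:v+k,u-k:u+k],(380,290))
cv2.imwrite('pics/c1.png',np.vstack([np.hstack([c(b,152,204),c(a,343,165)]),np.hstack([c(a,137,205),c(b,375,235)])]))
go(.407,-.338,.22,-164)
E
```

```text
go [-1.105  0.972  0.033] turn 0.0267 len 0.294 deg 9.6
```

View pics/c1.png

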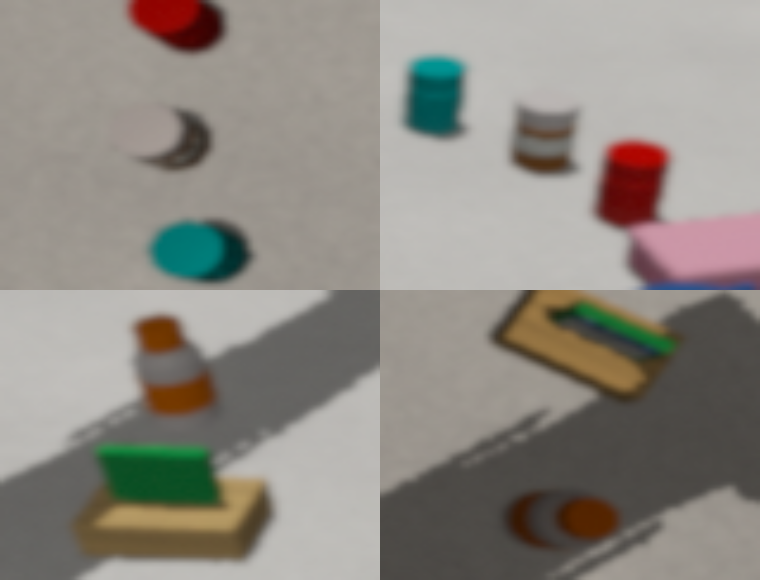

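The crop confirms both: the amber jar with the white lid is at (152,204) between the two look-alikes, and the orange-capped bottle stands behind the stand. The holder's card side faces the robot and to the left.

Request:
{"method": "carry_out", "body": {"deltas": [[[-0.2,0.17,0,0.01,1],[-0.42,0.35,0,0.0267,1],[-0.6,0.52,0,0.0267,1],[-0.78,0.68,0,0.0267,1],[-0.95,0.8,0,0.0267,1]]]}}

```text
clock: 1.7
tool_pos: [0.394, -0.3805, 0.2269]
orientation: [-180.0, 0.0, -164.0]
force: [1.6, -0.4, -0.5]
opening: 0.0876
gripper_force: 0.0
```

Run:
```python
from h import *
o=ctrl.get_obs();print(o['clock'],o['tool_pos'],o['orientation'],o['joint_pos'])
p=snap('wrist','w1.png'); print(-p['R'].T@p['t'], p['R'])
for n,z in (('bottle',0),('holder',.008),('stand',0),('card_face',.055)):
    print(n,[(round(r['p'],2),np.round(r['centre']),atz(p,r['centre'],z)[:2]) for r in ctrl.spot_point(p,n)])
```

```text
1.7 [ 0.394  -0.3805  0.2269] [-179.9763    0.0306 -164.0306] [-23.5006   8.5409 -15.4888  -0.0012 -65.9316 -50.5295]
[ 0.3233 -0.3997  0.3847] [[-0.2743  0.9617  0.0002]
 [ 0.9259  0.264   0.2701]
 [ 0.2597  0.0743 -0.9628]]
bottle [(0.55, array([281., 179.]), array([ 0.4028, -0.3383]))]
holder [(0.86, array([247., 258.]), array([ 0.5368, -0.3525]))]
stand []
card_face [(0.65, array([248., 276.]), array([ 0.5367, -0.3494]))]
```

View pics/w1.png

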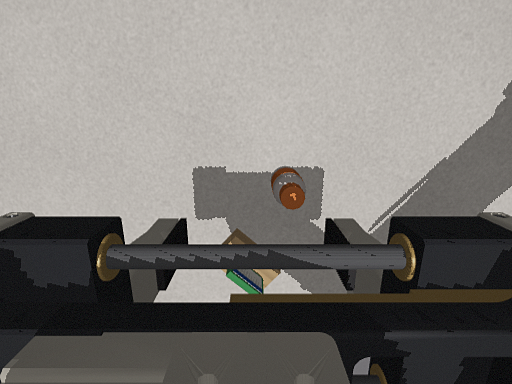

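The wrist view shows the bottle's cap top at about (291,197) and its base at about (283,178). The stand, with the holder and card, is at (247,262).

Run:
```python
from h import *
p=snap('wrist')
i=p['color'].astype(int); m=(i[...,0]-i[...,2]>50)&(np.arange(384)[:,None]<215)&(np.arange(512)>260)
print(atz(p,(292,196.5),.092))
hsv=cv2.cvtColor(p['color'],cv2.COLOR_RGB2HSV)
# fit bottle silhouette by projecting model
r=ctrl.silhouettes(p,'bottle')[0]; M=r['mask']; print(r['p'],M.sum(),r['centre'])
from scipy.optimize import minimize
th=np.linspace(0,2*np.pi,40)
def rend(x,y):
    out=np.zeros((384,512),np.uint8)
    for z0,z1,rr in((0,.062,.021),(.062,.092,.0145)):
        pts=np.array([proj(p,(x+rr*np.cos(t),y+rr*np.sin(t),z)) for t in th for z in(z0,z1)])
        cv2.fillConvexPoly(out,cv2.convexHull(np.round(pts*16).astype(np.int32)),1,shift=4)
    return out>0
f=lambda v:(rend(*v)^M).sum()
s=minimize(f,[.403,-.338],method='Nelder-Mead',options=dict(initial_simplex=[[.403,-.338],[.409,-.338],[.403,-.332]]))
print(s.x,s.fun); go(*s.x,.033,-164)
```

```text
[ 0.3998 -0.3364  0.092 ]
0.76 1075 [288.2, 188.1]
[ 0.4009 -0.3341] 195.0
go [-0.103  0.225  0.967] turn -0.0002 len 0.2 deg -0.1
```

Request:
{"method": "carry_out", "body": {"deltas": [[[-0.097,0.218,0.1,0,1],[-0.097,0.218,0.3,0,1],[-0.097,0.218,0.5,0,1],[-0.097,0.218,0.7,0,1],[-0.097,0.218,0.8,0,1]]]}}

```text
clock: 2.55
tool_pos: [0.398, -0.3354, 0.0632]
orientation: [179.8, -0.2, -164.2]
force: [-0.6, -0.7, -0.4]
opening: 0.0876
gripper_force: 0.0
```

Request:
{"method": "carry_out", "body": {"deltas": [[[0,0,0.1,0,1],[0,0,0.167,0,1],[0,0,0.167,0,-0.1],[0,0,0.167,0,-0.1],[0,0,0.167,0,-0.2]]]}}

```text
clock: 3.05
tool_pos: [0.4008, -0.3359, 0.034]
orientation: [-180.0, 0.1, -164.1]
force: [0.8, -0.1, -0.3]
opening: 0.0691
gripper_force: 0.0
```

Request:
{"method": "carry_out", "body": {"deltas": [[[0,0,0,0,-0.5],[0,0,0,0,-0.5],[0,0,0,0,-0.5],[0,0,0,0,-0.5],[0,0,0,0,-0.5]]]}}

```text
clock: 3.55
tool_pos: [0.4007, -0.3351, 0.0336]
orientation: [-180.0, 0.0, -164.0]
force: [-0.3, 1.3, 5.1]
opening: 0.0411
gripper_force: 30.0
```

Run:
```python
from h import *
go(.62,-.104,.235,-164)
```

```text
go [-1.372  0.808 -1.007] turn 0.0 len 0.377 deg 0.0
```

Request:
{"method": "carry_out", "body": {"deltas": [[[0,0,-0.2,0,-0.5],[0,0,-0.45,0,-0.5],[0,0,-0.7,0,-0.5],[0,0,-0.93,0,-0.5],[-0.1,0.06,-1,0,-0.5]]]}}

```text
clock: 4.05
tool_pos: [0.4173, -0.3198, 0.2387]
orientation: [-179.7, 0.3, -164.1]
force: [1.9, -0.3, -0.8]
opening: 0.0413
gripper_force: 30.0
```

Request:
{"method": "carry_out", "body": {"deltas": [[[-0.15,0.1,0,0,-0.5],[-0.36,0.22,0,0,-0.5],[-0.57,0.35,0,0,-0.5],[-0.77,0.46,0,0,-0.5],[-0.95,0.57,0,0,-0.5]]]}}

```text
clock: 4.55
tool_pos: [0.5687, -0.1542, 0.2329]
orientation: [180.0, -0.0, -164.0]
force: [1.8, -1.5, -1.6]
opening: 0.0414
gripper_force: 30.0
```

Request:
{"method": "carry_out", "body": {"deltas": [[[-0.15,0.08,0,0,-0.5],[-0.28,0.15,0,0,-0.5],[-0.32,0.178,0,0,-0.5],[-0.32,0.178,0,0,-0.5],[-0.32,0.178,0,0,-0.5]]]}}

```text
clock: 5.05
tool_pos: [0.6187, -0.1045, 0.2327]
orientation: [180.0, -0.1, -164.0]
force: [-1.1, -0.3, -0.6]
opening: 0.0414
gripper_force: 30.0
```

Run:
```python
from h import *
o=ctrl.get_obs();print(o['clock'],o['tool_pos'],o['orientation'],o['joint_pos'],o['opening'])
p=snap('wrist','w2.png')
for n,z in (('pocket_1',.05),('pocket_2',.05),('lip_place',.05),('shelf',0),('fitted_holder',.05),('stocked_jar',.05)):
    print(n,[(round(r['p'],2),np.round(r['centre']),atz(p,r['centre'],z)[:2]) for r in ctrl.spot_point(p,n)])
```

```text
5.05 [ 0.6187 -0.1045  0.2327] [ 179.9826   -0.0642 -164.0048] [  8.2092  15.9425  -5.1067  -0.0092 -69.0168 -82.2107] 0.04143874677008816
pocket_1 [(0.83, array([251., 165.]), array([ 0.6102, -0.1118])), (0.55, array([260., 112.]), array([ 0.5448, -0.1194]))]
pocket_2 [(0.83, array([251., 165.]), array([ 0.6102, -0.1118])), (0.55, array([260., 112.]), array([ 0.5448, -0.1194]))]
lip_place [(0.92, array([264.,  58.]), array([ 0.4855, -0.1319])), (0.65, array([341.,  66.]), array([ 0.4692, -0.0419]))]
shelf [(0.94, array([286., 130.]), array([ 0.5571, -0.0764])), (0.63, array([332., 118.]), array([ 0.5236, -0.0182]))]
fitted_holder [(0.85, array([339.,  69.]), array([ 0.473 , -0.0433]))]
stocked_jar [(0.81, array([330., 117.]), array([ 0.5268, -0.035 ])), (0.73, array([256., 215.]), array([ 0.6755, -0.0866]))]
```

View pics/w2.png

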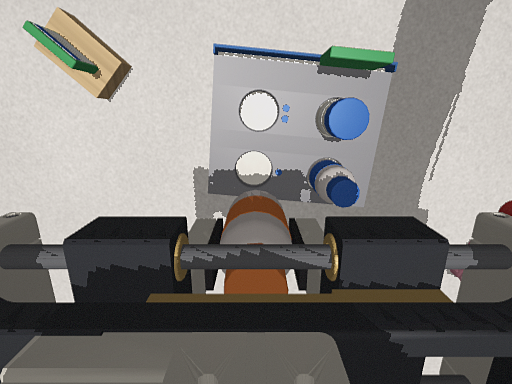

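The close view is clear: pocket_2's rim is centred at about (260,110) and pocket_1's at about (253,167). The blue lip runs from (215,46) to (396,67), and the stand with the green holder and its card is at (75,50). I'll fit the shelf and stand poses from it.

```bash
cat >> h.py <<'E'
def S2W(s,q):
    c,n=np.cos(s[2]),np.sin(s[2]); return np.array([s[0]+c*q[0]-n*q[1],s[1]+n*q[0]+c*q[1],q[2]])
E
python3 - <<'E'
from h import *
from scipy.optimize import least_squares
p=snap('wrist'); I=p['color'];g=I.min(2)
obs=[]
for (u,v,X) in((260,110,-13-0),(253,166,0)):
    n,l,st,c=cv2.connectedComponentsWithStats((g[:,:]>205).astype(np.uint8)); k=l[v,u]
    print('comp',st[k],c[k])
hsv=cv2.cvtColor(I,cv2.COLOR_RGB2HSV)
m=((hsv[...,0]>100)&(hsv[...,0]<125)&(hsv[...,1]>130)); m[:, :205]=0; m[80:]=0
ys,xs=np.nonzero(m); 
A=np.polyfit(xs[xs<318],ys[xs<318],1); print('lip',xs.min(),xs.max(),A,len(xs))
for x in (230,260,290): print(x,np.nonzero(m[:,x])[0])
gm=((hsv[...,0]>50)&(hsv[...,0]<85)&(hsv[...,1]>120)); gm[120:]=0
for sl in (slice(0,200),slice(250,450)):
    t=np.zeros_like(gm); t[:,sl]=gm[:,sl]; ys,xs=np.nonzero(t); r=cv2.minAreaRect(np.c_[xs,ys].astype(np.float32)); print(r,cv2.boxPoints(r).tolist())
wm=(hsv[...,0]>8)&(hsv[...,0]<25)&(hsv[...,1]>60); wm[130:]=0; wm[:,160:]=0
ys,xs=np.nonzero(wm); r=cv2.minAreaRect(np.c_[xs,ys].astype(np.float32)); print('wood',r,cv2.boxPoints(r).tolist())
cv2.imwrite('pics/z2.png',np.vstack([cv2.resize(I[25:205,200:400],None,fx=3,fy=3)])[:,:,::-1])
E
```

```text
comp [ 241   92   37   38 1074] [258.8669 110.5512]
comp [237 151  35  24 651] [253.851  163.2104]
lip 214 397 [ 0.0957 26.5038] 777
230 [46 47 48 49 50 51]
260 [49 50 51 52 53 54]
290 [52 53 54 55 56 57]
((59.1576042175293, 49.69899368286133), (85.97050476074219, 14.307184219360352), 34.09497833251953) [[19.551048278808594, 31.52686309814453], [27.57117462158203, 19.67894744873047], [98.76416015625, 67.87112426757812], [90.74403381347656, 79.71903991699219]]
((356.8465576171875, 58.0346565246582), (73.33424377441406, 19.602231979370117), 5.710593223571777) [[319.38616943359375, 64.13861846923828], [321.336669921875, 44.6336669921875], [394.30694580078125, 51.930694580078125], [392.3564453125, 71.4356460571289]]
wood ((81.98090362548828, 53.5494384765625), (97.81158447265625, 48.47003173828125), 39.559669494628906) [[28.84157943725586, 41.086517333984375], [59.711238861083984, 3.7179737091064453], [135.12022399902344, 66.01235961914062], [104.25056457519531, 103.38090515136719]]
```

View pics/z2.png

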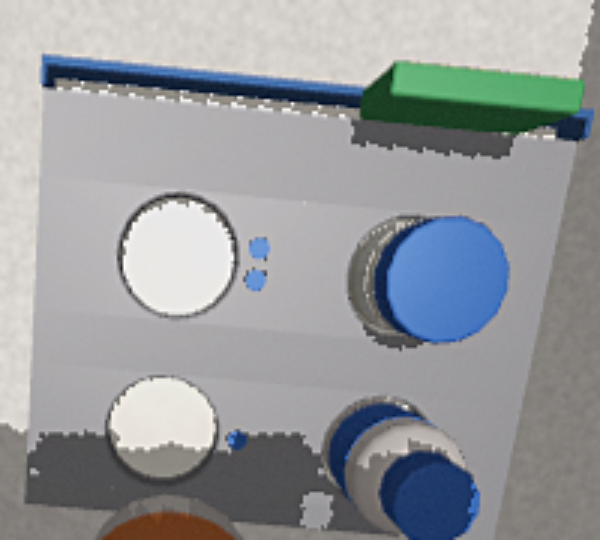

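Run:
```python
from h import *
from scipy.optimize import least_squares
p=snap('wrist')
O=[((-13,-45,66),None)]
# shelf frame: lip_place x=-78.75, pocket_2 x=-20.75, pocket_1 x=49.25
ob=[((-.02075,-.045,.066),(259.3,110.2)),((.04925,-.045,.066),(254,167.5)),((-.0835,-.1,.074),(214,45)),((-.0835,.1,.074),(397.3,64)),((-.0835,0,.074),(305.6,54.5))]
f=lambda s:np.concatenate([proj(p,S2W(s,q))-np.array(u) for q,u in ob])
r=least_squares(f,[.556,-.076,.28]); s=r.x; print(s,np.degrees(s[2]),r.fun.reshape(-1,2))
for n,q in(('p1',(.04925,-.045,.05)),('p2',(-.02075,-.045,.05)),('lip',(-.07875,-.045,.05))): print(n,S2W(s,q))
y=np.degrees(s[2])-180
go(*S2W(s,(.04925,-.045,.05))[:2],.235,y)
# holder in stand: rear top edge corners/ stand
ho=[((-.028,.045,.03),None)]
print(atz(p,(59,50),.07),atz(p,(82,53.5),.02))
```

```text
[ 0.5564 -0.0729  0.1829] 10.47979426128125 [[-0.2841  0.2654]
 [-0.5434  1.8087]
 [-0.4449 -0.6987]
 [ 0.3544 -0.3837]
 [ 0.8352 -0.4541]]
p1 [ 0.613  -0.1082  0.05  ]
p2 [ 0.5442 -0.1209  0.05  ]
lip [ 0.4872 -0.1314  0.05  ]
go [ 0.035 -0.009 -0.008] turn 0.0152 len 0.007 deg 5.5
[ 0.5432 -0.3472  0.07  ] [ 0.5385 -0.3537  0.02  ]
```

Run:
```python
from h import *
p=snap('wrist'); s=[.5564,-.0729,.1829]
for x in(-.02075,.04925):
    P=np.array([proj(p,S2W(s,(x+.023*np.cos(a),-.045+.023*np.sin(a),.066))) for a in np.linspace(0,6.28,60)])
    print(((P.min(0)-[200,25])*3),((P.max(0)-[200,25])*3))
print(atz(p,(254,167.5),.066),atz(p,(259.3,110.2),.066))
```

```text
[117.448  193.1776] [236.1109 316.7482]
[104.1235 376.7795] [216.035  486.6997]
[ 0.6107 -0.108   0.066 ] [ 0.5439 -0.1206  0.066 ]
```

Request:
{"method": "carry_out", "body": {"deltas": [[[0.035,-0.009,0,0.0152,-0.5],[0.036,-0.009,0.15,0.0152,-0.5],[0.036,-0.009,0.35,0.0152,-0.5],[0.036,-0.009,0.55,0.0152,-0.5],[0.036,-0.009,0.6,0.0152,-0.5]]]}}

```text
clock: 6.05
tool_pos: [0.61, -0.108, 0.1088]
orientation: [179.9, -0.4, -169.5]
force: [-0.9, 0.2, -1.5]
opening: 0.0416
gripper_force: 30.0
```

Request:
{"method": "carry_out", "body": {"deltas": [[[0,0,0.02,0,-0.5],[0,0,0.04,0,-0.5],[0,0,0.06,0,-0.5],[0,0,0.08,0,-0.5],[0,0,0.08,0,-0.5]]]}}

```text
clock: 6.55
tool_pos: [0.6131, -0.108, 0.0975]
orientation: [180.0, 0.0, -169.5]
force: [-0.1, 0.1, -1.2]
opening: 0.0417
gripper_force: 30.0
```

Run:
```python
from h import *
o=ctrl.get_obs();print(o['clock'],o['tool_pos'],o['orientation'],o['force'],o['moment'])
go(.6125,-.1082,.0845,-169.5)
p=snap('wrist','w3.png');print(proj(p,(.6125,-.1082,.066)))
```

```text
6.55 [ 0.6131 -0.108   0.0975] [ 179.9981    0.0373 -169.4877] [-0.1289  0.1055 -1.1809] [-0.026   0.0612  0.0378]
go [ 0.003 -0.001  0.065] turn 0.0 len 0.013 deg 0.0
[254.2521 213.8358]
```

View pics/w3.png

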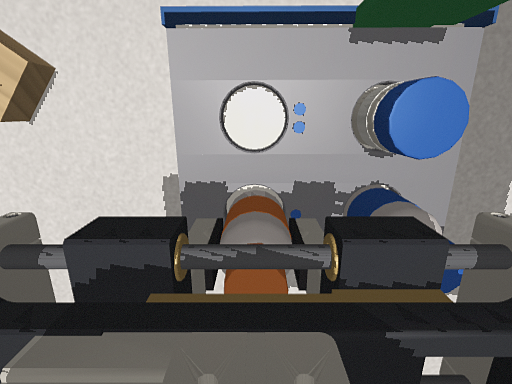

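The bottle has entered the pocket without resistance, with only the pocket's near rim showing at (254,186). Pocket_2's rim is centred at (254,117).

Request:
{"method": "carry_out", "body": {"deltas": [[[0,0,0.02,0,-0.5],[0,0,0.04,0,-0.5],[0,0,0.06,0,-0.5],[0,0,0.068,0,-0.5],[0,0,0.068,0,-0.5]]]}}

```text
clock: 7.1
tool_pos: [0.613, -0.1079, 0.0836]
orientation: [-180.0, -0.0, -169.5]
force: [-0.9, 0.7, 1.0]
opening: 0.0413
gripper_force: 30.0
```

Run:
```python
from h import *
o=ctrl.get_obs();print(o['clock'],o['tool_pos'],o['orientation'],o['force'],o['moment'],o['opening'])
```

```text
7.1 [ 0.613  -0.1079  0.0836] [-179.9934   -0.0063 -169.472 ] [-0.9464  0.6581  0.9801] [ 0.1432  0.3815 -0.0174] 0.04133677693065099
```

Request:
{"method": "carry_out", "body": {"deltas": [[[0,0,0,0,0.35],[0,0,0,0,0.35],[0,0,0,0,0.35],[0,0,-0.05,0,0.35],[0,0,-0.2,0,0.35]]]}}

```text
clock: 7.6
tool_pos: [0.611, -0.108, 0.1217]
orientation: [179.9, -0.3, -169.5]
force: [0.8, -0.2, 0.0]
opening: 0.0589
gripper_force: 0.0
```

Request:
{"method": "carry_out", "body": {"deltas": [[[0,0,-0.15,0,0.35],[0,0,-0.35,0,0.35],[0,0,-0.55,0,0.35],[0,0.2,-0.57,0,0.35],[0,0.4,-0.57,0,0.35]]]}}

```text
clock: 8.1
tool_pos: [0.5991, -0.0292, 0.2405]
orientation: [180.0, 0.3, -169.6]
force: [1.2, 0.8, -0.2]
opening: 0.0588
gripper_force: 0.0
```

Request:
{"method": "carry_out", "body": {"deltas": [[[0.05,0.2,0,0,0.5],[0.1,0.45,0,0,0.5],[0.15,0.7,0,0,0.5],[0.2,0.9,0,0,1],[0.22,1,0,0,1]]]}}

```text
clock: 8.6
tool_pos: [0.5173, 0.1619, 0.2388]
orientation: [179.9, 0.1, -169.4]
force: [0.5, -0.7, 1.1]
opening: 0.0769
gripper_force: 0.0
```

Request:
{"method": "carry_out", "body": {"deltas": [[[0,0.2,0,0,1],[0,0.4,0,0,1],[0,0.48,0,0,1],[0,0.48,0,0,1]]]}}

```text
clock: 9.0
tool_pos: [0.5007, 0.2556, 0.238]
orientation: [180.0, 0.0, -169.3]
force: [0.3, 0.2, -0.7]
opening: 0.0879
gripper_force: 0.0
```

Run:
```python
from h import *
o=ctrl.get_obs();print(o['clock'],o['tool_pos'],o['orientation'],o['joint_pos'])
p=snap('wrist','w4.png')
hs=cv2.cvtColor(p['color'],cv2.COLOR_RGB2HSV)
for n in('jar',): print(n,[(round(r['p'],2),np.round(r['centre']),atz(p,r['centre'],0)[:2]) for r in ctrl.spot_point(p,n)])
sil=ctrl.silhouettes(p,'jar')
from scipy.optimize import minimize
th=np.linspace(0,2*np.pi,40)
def rend(x,y):
    out=np.zeros((384,512),np.uint8)
    pts=np.array([proj(p,(x+.021*np.cos(t),y+.021*np.sin(t),z)) for t in th for z in(0,.064)])
    cv2.fillConvexPoly(out,cv2.convexHull(np.round(pts*16).astype(np.int32)),1,shift=4); return out>0
for r in sil:
    M=r['mask']; x0=atz(p,r['centre'],.03)[:2]
    s=minimize(lambda v:(rend(*v)^M).sum(),x0,method='Nelder-Mead',options=dict(initial_simplex=[x0,x0+[.006,0],x0+[0,.006]]))
    print(round(r['p'],2),np.round(r['centre']),'rgb',p['color'][M].mean(0),M.sum(),s.fun,s.x)
```

```text
9.0 [0.5007 0.2556 0.238 ] [ 179.9826    0.028  -169.3338] [  46.9884    9.5053  -12.8139    0.0027  -67.6479 -126.3233]
jar [(0.68, array([277., 163.]), array([0.4928, 0.2881])), (0.63, array([270., 217.]), array([0.5789, 0.2949])), (0.55, array([267.,  96.]), array([0.4027, 0.2541]))]
0.77 [270.  91.] rgb [ 97.798  181.8995 178.9668] 1025 111.0 [0.4027 0.252 ]
0.74 [274. 227.] rgb [97.5772 28.8286 27.7674] 1062 140.0 [0.5772 0.296 ]
0.64 [280. 166.] rgb [162.378  155.959  151.5419] 1098 32.0 [0.4854 0.29  ]
```

View pics/w4.png

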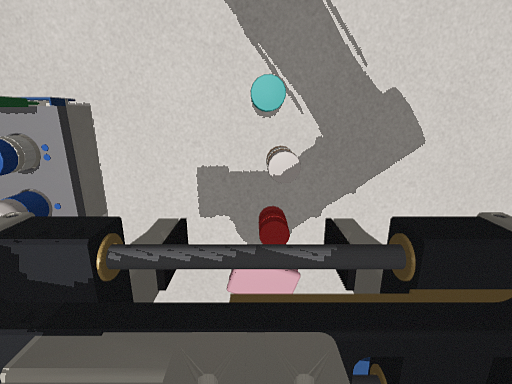

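The wrist view shows turquoise at (268,92), the wanted white-lidded jar at (281,161) and red at (273,226). The silhouette fit puts the jar at (0.4854, 0.290).

Run:
```python
from h import *
go(.4854,.290,.032,-169.5)
```

```text
go [0.043 0.196 1.029] turn 0.0 len 0.21 deg 0.0
```

Request:
{"method": "carry_out", "body": {"deltas": [[[0.043,0.196,0.1,0,1],[0.043,0.196,0.3,0,1],[0.043,0.196,0.5,0,1],[0.043,0.196,0.7,0,1],[0.043,0.196,0.8,0,1]]]}}

```text
clock: 9.65
tool_pos: [0.4845, 0.288, 0.0745]
orientation: [-179.9, -0.2, -169.6]
force: [-0.4, 0.3, -0.1]
opening: 0.0875
gripper_force: 0.0
```

Request:
{"method": "carry_out", "body": {"deltas": [[[0,0,0.15,0,1],[0,0,0.229,0,1],[0,0,0.229,0,0],[0,0,0.229,0,-0.2],[0,0,0.229,0,-0.5]]]}}

```text
clock: 10.15
tool_pos: [0.4864, 0.2908, 0.0331]
orientation: [179.9, 0.1, -169.5]
force: [-0.7, 0.4, -0.2]
opening: 0.0687
gripper_force: 0.0
```

Request:
{"method": "carry_out", "body": {"deltas": [[[0,0,0,0,-0.5],[0,0,0,0,-0.5],[0,0,0,0,-0.5],[0,0,0,0,-0.5],[0,0,0,0,-0.5]]]}}

```text
clock: 10.65
tool_pos: [0.4856, 0.2908, 0.0322]
orientation: [180.0, 0.0, -169.5]
force: [-1.6, -0.9, 4.0]
opening: 0.0415
gripper_force: 30.0
```

Run:
```python
from h import *
o=ctrl.get_obs();print(o['clock'],o['tool_pos'],o['orientation'],o['force'])
a=[.5995,-.125,.225,-169.5]
go(*a)
```

```text
10.65 [0.4856 0.2908 0.0322] [ 179.9868    0.0259 -169.4703] [-1.5809 -0.923   4.0406]
go [-0.18  -2.148 -0.964] turn 0.0001 len 0.472 deg 0.0
```

Request:
{"method": "carry_out", "body": {"deltas": [[[0,0,-0.2,0,-0.5],[0,0,-0.45,0,-0.5],[0,0,-0.7,0,-0.5],[0,0,-0.93,0,-0.5],[0,-0.1,-1,0,-0.5]]]}}

```text
clock: 11.15
tool_pos: [0.4908, 0.2734, 0.2371]
orientation: [179.8, 0.4, -169.4]
force: [1.0, -0.7, -1.1]
opening: 0.0415
gripper_force: 30.0
```

Request:
{"method": "carry_out", "body": {"deltas": [[[0.02,-0.2,0,0,-0.5],[0.03,-0.45,0,0,-0.5],[0.04,-0.7,0,0,-0.5],[0.05,-0.93,0,0,-0.5],[0.06,-1,0,0,-0.5]]]}}

```text
clock: 11.65
tool_pos: [0.5131, 0.0684, 0.231]
orientation: [-180.0, -0.1, -169.6]
force: [0.2, 1.2, -0.8]
opening: 0.0417
gripper_force: 30.0
```

Request:
{"method": "carry_out", "body": {"deltas": [[[0.02,-0.25,0,0,-0.5],[0.026,-0.5,0,0,-0.5],[0.026,-0.75,0,0,-0.5],[0.026,-0.95,0,0,-0.5],[0.026,-0.976,0,0,-0.5]]]}}

```text
clock: 12.15
tool_pos: [0.544, -0.1243, 0.2306]
orientation: [-180.0, -0.1, -169.7]
force: [-0.5, 0.8, -1.8]
opening: 0.0417
gripper_force: 30.0
```

Run:
```python
from h import *
o=ctrl.get_obs();print(o['clock'],o['tool_pos'],o['orientation'],o['force'])
go(.5443,-.1208,.104,-169.5)
p=snap('wrist','w5.png')
```

```text
12.15 [ 0.544  -0.1243  0.2306] [-179.9939   -0.1115 -169.6987] [-0.4909  0.8193 -1.7815]
go [-0.004  0.017  0.633] turn -0.0006 len 0.127 deg -0.2
```

View pics/w5.png

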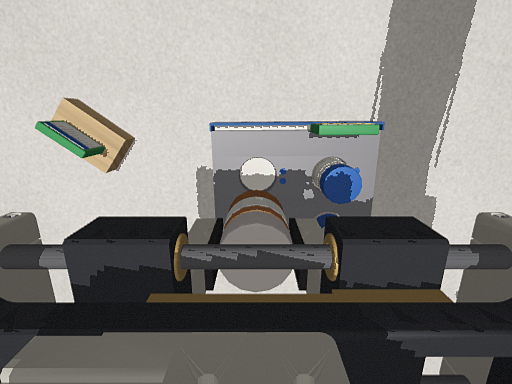

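The jar is held centred and pocket_2 shows at (257,174). The stand with the holder and its card is at (85,135).

Request:
{"method": "carry_out", "body": {"deltas": [[[0,0,0.1,0,-0.5],[0,0,0.3,0,-0.5],[0,0,0.5,0,-0.5],[0,0,0.62,0,-0.5],[0,0,0.62,0,-0.5]]]}}

```text
clock: 12.7
tool_pos: [0.5413, -0.1198, 0.1039]
orientation: [179.9, -0.4, -169.5]
force: [-0.6, 0.3, -0.5]
opening: 0.0416
gripper_force: 30.0
```

Run:
```python
from h import *
o=ctrl.get_obs();print(o['clock'],o['tool_pos'],o['orientation'],o['force'])
go(.5443,-.1208,.0827,-169.5)
```

```text
12.7 [ 0.5413 -0.1198  0.1039] [ 179.9174   -0.4205 -169.4733] [-0.5855  0.2794 -0.544 ]
go [-0.014 -0.008  0.106] turn 0.0001 len 0.021 deg 0.0
```

Request:
{"method": "carry_out", "body": {"deltas": [[[0,0,0,0,-0.5],[0,0,0.02,0,-0.5],[0,0,0.04,0,-0.5],[0,0,0.06,0,-0.5],[0,0,0.06,0,-0.5]]]}}

```text
clock: 13.2
tool_pos: [0.5441, -0.1207, 0.0957]
orientation: [180.0, -0.0, -169.5]
force: [0.6, 0.3, -0.4]
opening: 0.0414
gripper_force: 30.0
```

Request:
{"method": "carry_out", "body": {"deltas": [[[0,0,0.02,0,-0.5],[0,0,0.04,0,-0.5],[0,0,0.045,0,-0.5],[0,0,0.048,0,-0.5],[0,0,0.048,0,-0.5]]]}}

```text
clock: 13.7
tool_pos: [0.5443, -0.1207, 0.0861]
orientation: [180.0, -0.0, -169.5]
force: [0.5, -0.3, -1.2]
opening: 0.0414
gripper_force: 30.0
```

Run:
```python
from h import *
o=ctrl.get_obs();print(o['clock'],o['tool_pos'],o['orientation'],o['force'],o['moment'])
```

```text
13.7 [ 0.5443 -0.1207  0.0861] [ 179.9997   -0.0133 -169.4846] [ 0.4713 -0.2744 -1.2379] [-0.0305 -0.0692 -0.0394]
```

Request:
{"method": "carry_out", "body": {"deltas": [[[0,0,0.012,0,-0.5],[0,0,0.019,0,-0.5],[0,0,0.019,0,-0.5],[0,0,0.019,0,-0.2],[0,0,0.019,0,0.3]]]}}

```text
clock: 14.2
tool_pos: [0.5444, -0.1207, 0.0824]
orientation: [-180.0, 0.0, -169.5]
force: [-0.2, 0.5, 0.1]
opening: 0.0453
gripper_force: 0.0
```

Request:
{"method": "carry_out", "body": {"deltas": [[[0,0,0,0,0.35],[0,0,0,0,0.35],[0,0,-0.1,0,0.35],[0,0,-0.3,0,0.35],[0,0,-0.5,0,0.35]]]}}

```text
clock: 14.7
tool_pos: [0.5438, -0.1208, 0.1831]
orientation: [180.0, -0.1, -169.5]
force: [1.0, 0.5, 0.0]
opening: 0.0592
gripper_force: 0.0
```

Request:
{"method": "carry_out", "body": {"deltas": [[[0,0,-0.2,0,0.35],[0,-0.15,-0.29,0,0.35],[-0.05,-0.4,-0.29,0,0.35],[-0.1,-0.6,-0.29,0,0.35],[-0.12,-0.8,-0.29,0,0.35]]]}}

```text
clock: 15.2
tool_pos: [0.598, -0.2751, 0.2407]
orientation: [-180.0, 0.0, -169.5]
force: [0.7, 0.6, -0.3]
opening: 0.0593
gripper_force: 0.0
```

Request:
{"method": "carry_out", "body": {"deltas": [[[-0.02,-0.2,0,0,0.35],[-0.045,-0.395,0,0,0.35],[-0.045,-0.395,0,0,0.35],[-0.045,-0.395,0,0,0.35]]]}}

```text
clock: 15.6
tool_pos: [0.62, -0.3506, 0.2392]
orientation: [180.0, -0.1, -169.6]
force: [0.2, 0.2, -0.0]
opening: 0.0594
gripper_force: 0.0
```

Run:
```python
from h import *
o=ctrl.get_obs();print(o['clock'],o['tool_pos'],o['orientation'],o['force'],o['joint_pos'])
p=snap('wrist','w6.png')
import pickle; pickle.dump({k:p[k] for k in('camera_matrix','R','t')},open('w6.pkl','wb'))
for n,z in(('stand',0),('holder',.008),('card_face',.055)): print(n,[(round(r['p'],2),np.round(r['centre']),atz(p,r['centre'],z)[:2]) for r in ctrl.spot_point(p,n)])
u,v=proj(p,(.54,-.35,.04)).astype(int);print(u,v)
v0=max(0,v-60);u0=max(0,u-80);print(u0,v0)
cv2.imwrite('pics/z6.png',cv2.resize(p['color'][v0:v0+120,u0:u0+160],None,fx=5,fy=5,interpolation=cv2.INTER_NEAREST)[:,:,::-1])
```

```text
15.6 [ 0.62   -0.3506  0.2392] [ 179.9543   -0.0787 -169.5922] [ 0.1694  0.1674 -0.0006] [-13.8716  23.7466   7.1773  -0.0097 -73.5213 -65.7178]
stand [(0.85, array([264., 108.]), array([ 0.5381, -0.352 ]))]
holder [(0.88, array([260., 108.]), array([ 0.5393, -0.3587]))]
card_face [(0.72, array([268., 108.]), array([ 0.5383, -0.3486]))]
266 109
186 49
```

View pics/z6.png

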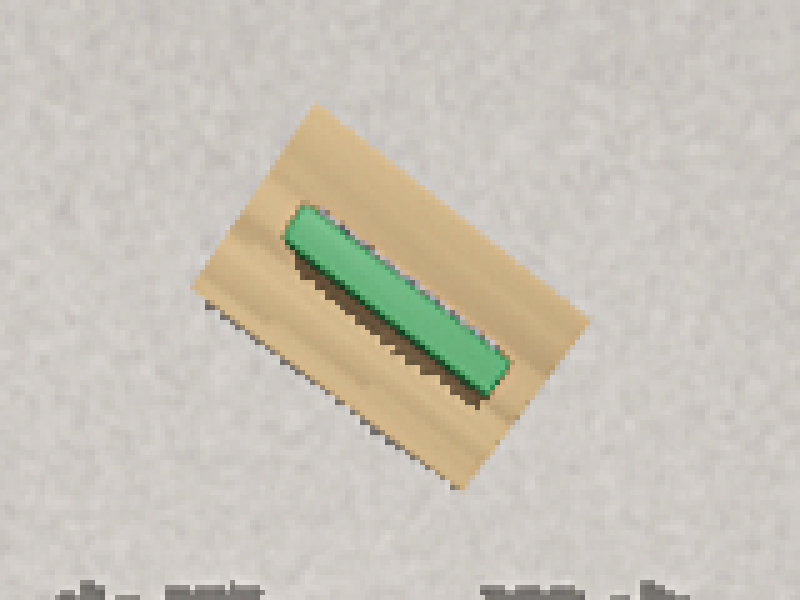

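The zoomed view from nearly above shows the holder's green top edge from (294,222) to (499,378) in zoomed pixels. The thin card sliver is on its robot-facing side, and the stand's corners are clear.

Run:
```python
from h import *
import pickle; p=pickle.load(open('w6.pkl','rb'))
px=lambda q:(186+q[0]/5-.4,49+q[1]/5-.4)
H=np.array([atz(p,px(q),.077)[:2] for q in((303,203),(510,360),(488,397),(285,240))])
T=np.array([atz(p,px(q),.030)[:2] for q in((316,103),(590,320),(463,490),(193,287))])
for n,Q in(('holder',H),('stand',T)):
    print(n,Q.mean(0),'sides',np.linalg.norm(np.roll(Q,-1,0)-Q,axis=1), [np.degrees(np.arctan2(-(a)[0],(a)[1])) for a in (Q[0]-Q[1],Q[3]-Q[2])],[np.degrees(np.arctan2(-a[0],a[1])) for a in(Q[0]-Q[3],Q[1]-Q[2])])
```

```text
holder [ 0.5405 -0.3529] sides [0.0586 0.0097 0.0583 0.0089] [np.float64(154.66519815375045), np.float64(153.86333135872962)] [np.float64(72.59668861978328), np.float64(70.18610509960372)]
stand [ 0.5403 -0.3528] sides [0.0891 0.0551 0.0891 0.055 ] [np.float64(154.04569326588023), np.float64(154.02537044612646)] [np.float64(64.20983253331495), np.float64(64.27904441046437)]
```

Run:
```python
from h import *
go(.5404,-.3529,.1,-115.9)
```

```text
go [0.397 0.053 0.704] turn -0.1487 len 0.162 deg -53.5
```

Request:
{"method": "carry_out", "body": {"deltas": [[[0.1,0.01,0.1,-0.023,0.1],[0.25,0.03,0.2,-0.046,0.1],[0.397,0.053,0.3,-0.069,0.1],[0.397,0.053,0.4,-0.092,0.1],[0.397,0.053,0.5,-0.115,0.1]]]}}

```text
clock: 16.3
tool_pos: [0.5399, -0.353, 0.1412]
orientation: [-179.9, 0.0, -127.7]
force: [0.2, -0.5, -0.9]
opening: 0.0481
gripper_force: 0.0
```

Run:
```python
from h import *
o=ctrl.get_obs();print(o['clock'],o['tool_pos'],o['orientation'],o['joint_pos'])
go(.5404,-.3529,.06,-115.9)
```

```text
16.3 [ 0.5399 -0.353   0.1412] [-179.8859    0.0413 -127.6893] [-15.8758  21.2997  -9.8937   0.0048 -58.6853 -21.816 ]
go [-0.002 -0.002  0.406] turn -0.0327 len 0.081 deg -11.8
```

Request:
{"method": "carry_out", "body": {"deltas": [[[0,0,0,-0.02,0.1],[0,0,0,-0.0338,0.1],[0,0,0.1,-0.0338,0.1],[0,0,0.2,-0.0338,0.1],[0,0,0.2,-0.0338,0.1]]]}}

```text
clock: 16.8
tool_pos: [0.539, -0.3521, 0.0984]
orientation: [179.8, 0.0, -115.9]
force: [-0.1, -0.3, -0.5]
opening: 0.048
gripper_force: 0.0
```

Run:
```python
from h import *
o=ctrl.get_obs();print(o['clock'],o['tool_pos'],o['orientation'],o['opening'])
go(.5404,-.3529,.039,-115.9)
```

```text
16.8 [ 0.539  -0.3521  0.0984] [ 179.7845    0.0063 -115.8737] 0.04800614816884448
go [ 0.    -0.008  0.297] turn 0.0001 len 0.059 deg 0.0
```

Request:
{"method": "carry_out", "body": {"deltas": [[[0,0,0.1,0,0.1],[0,0,0.2,0,0.1],[0,0,0.297,0,0.1],[0,0,0.297,0,0.1],[0,0,0.297,0,-0.2]]]}}

```text
clock: 17.3
tool_pos: [0.541, -0.3537, 0.0422]
orientation: [-180.0, -0.0, -115.9]
force: [-0.5, 0.2, 0.4]
opening: 0.0441
gripper_force: 0.0
```

Request:
{"method": "carry_out", "body": {"deltas": [[[0,0,0,0,-0.4],[0,0,0,0,-0.5],[0,0,0,0,-0.6],[0,0,0,0,-0.9],[0,0,0,0,-1]]]}}

```text
clock: 17.8
tool_pos: [0.5405, -0.3538, 0.0413]
orientation: [-180.0, 0.0, -115.9]
force: [0.6, 1.3, 2.5]
opening: 0.0101
gripper_force: 30.0
```

Request:
{"method": "carry_out", "body": {"deltas": [[[0,0,0,0,-1],[0,0,0,0,-1],[0,0,0,0,-1],[0,0,0,0,-1],[0,0,0,0,-1]]]}}

```text
clock: 18.3
tool_pos: [0.5405, -0.3538, 0.0413]
orientation: [-180.0, -0.0, -115.9]
force: [-1.1, 0.7, 5.7]
opening: 0.0095
gripper_force: 30.0
```

Run:
```python
from h import *
o=ctrl.get_obs();print(o['clock'],o['tool_pos'],o['orientation'],o['opening'],o['force'],o['moment'])
```

```text
18.3 [ 0.5405 -0.3538  0.0413] [-179.9803   -0.0035 -115.9081] 0.009475959386842401 [-1.1467  0.6639  5.6666] [ 0.3641  0.444  -0.0174]
```

Request:
{"method": "carry_out", "body": {"deltas": [[[0,0,-0.1,0,-1],[0,0,-0.25,0,-1],[0,0,-0.5,0,-1],[0,0,-0.7,0,-1],[0,0,-0.8,0,-1]]]}}

```text
clock: 18.8
tool_pos: [0.5416, -0.3544, 0.2049]
orientation: [-179.7, 0.0, -115.9]
force: [-0.2, -0.5, -0.9]
opening: 0.0099
gripper_force: 30.0
```

Request:
{"method": "carry_out", "body": {"deltas": [[[-0.1,0.08,0,-0.02,-1],[-0.28,0.23,0,-0.042,-1],[-0.46,0.38,0,-0.063,-1],[-0.64,0.53,0,-0.083,-1],[-0.8,0.66,0,-0.1011,-1]]]}}

```text
clock: 19.3
tool_pos: [0.4905, -0.1504, 0.2005]
orientation: [180.0, 0.0, -79.2]
force: [0.9, 0.3, -0.5]
opening: 0.0098
gripper_force: 30.0
```

Run:
```python
from h import *
o=ctrl.get_obs();print(o['clock'],o['tool_pos'],o['orientation'],o['opening'],o['force'],o['joint_pos'])
go(.4872,-.1322,.2013,-79.5)
p=snap('wrist','w7.png'); q=snap('top'); 
for pp,nm in((p,'w'),(q,'t')):
  for n,z in(('lip_place',.05),('pocket_2',.05),('shelf',0)): print(nm,n,[(round(r['p'],2),np.round(r['centre']),atz(pp,r['centre'],z)[:2]) for r in ctrl.spot_point(pp,n)])
```

```text
19.3 [ 0.4905 -0.1504  0.2005] [179.9767   0.0272 -79.2441] 0.009831379849970626 [ 0.9064  0.2823 -0.4968] [  4.884    6.394  -21.6655  -0.028  -61.9664   5.885 ]
go [-0.093 -0.001 -0.004] turn 0.0007 len 0.019 deg 0.3
w lip_place [(0.85, array([256., 188.]), array([ 0.4871, -0.1375]))]
w pocket_2 [(0.96, array([205., 192.]), array([ 0.5458, -0.1211])), (0.75, array([145., 191.]), array([ 0.6159, -0.1083]))]
w shelf []
t lip_place [(0.9, array([298., 215.]), array([ 0.4939, -0.1269])), (0.51, array([316., 211.]), array([ 0.5102, -0.1758]))]
t pocket_2 []
t shelf [(0.9, array([279., 190.]), array([ 0.5669, -0.0744]))]
```

View pics/w7.png

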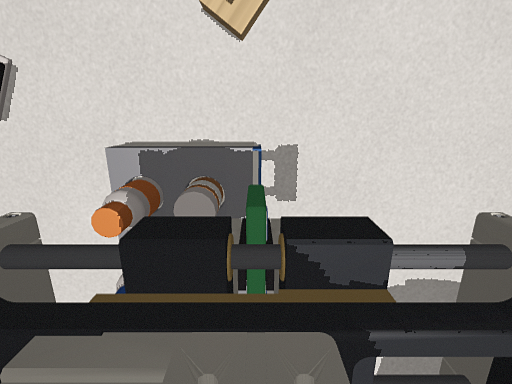

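Both goods stand upright in their pockets: the bottle at (125,205) and the jar at (203,198). The holder is gripped at (256,230), and the blue lip runs down column ~260 over rows 147-185. I'll check numerically that the lip lines up with the holder.

Run:
```python
from h import *
p=snap('wrist'); hs=cv2.cvtColor(p['color'],cv2.COLOR_RGB2HSV)
m=(hs[...,0]>100)&(hs[...,0]<130)&(hs[...,1]>110); m[:140]=0; m[186:]=0; m[:,:240]=0; m[:,275:]=0
th=np.radians(10.48); ux=np.array([np.cos(th),np.sin(th)]); L=np.array([.4872,-.1314])
for r in range(148,186,6):
    c=np.nonzero(m[r])[0]
    if len(c): print(r,c.min(),c.max(),[(atz(p,(k,r),.074)[:2]-L)@ux for k in(c.min()-.5,c.max()+.5)])
print(p['color'][165,245:266].tolist())
# end of lip
r=np.nonzero(m.any(1))[0]; print(r.min(),(atz(p,(260,r.min()),.074)[:2]-L))
o=ctrl.get_obs();print((o['tool_pos'][:2]-L)@ux)
```

```text
154 259 261 [np.float64(-0.0033977395973143285), np.float64(-0.00658474237954562)]
160 259 261 [np.float64(-0.0033982641571894973), np.float64(-0.006604778937677404)]
166 259 261 [np.float64(-0.0033987951795657226), np.float64(-0.006625062349270815)]
172 259 261 [np.float64(-0.0033993327846089136), np.float64(-0.006645597204510368)]
178 259 261 [np.float64(-0.0033998770954825857), np.float64(-0.0066663882080949125)]
[[81, 80, 82], [82, 81, 82], [82, 81, 82], [81, 78, 80], [81, 81, 82], [81, 81, 82], [80, 79, 80], [72, 72, 74], [120, 117, 112], [142, 139, 131], [138, 134, 129], [141, 136, 130], [145, 142, 133], [125, 121, 116], [33, 51, 82], [22, 46, 80], [0, 23, 62], [236, 226, 215], [219, 213, 207], [216, 212, 207], [217, 213, 208]]
147 [ 0.006  -0.0597]
0.0003812561052133432
```

Request:
{"method": "carry_out", "body": {"deltas": [[[-0.05,0,0,0.0007,-1],[-0.093,-0.001,0,0.0007,-1],[-0.093,-0.001,0.15,0.0007,-1],[-0.093,-0.001,0.35,0.0007,-1],[-0.093,-0.001,0.42,0.0007,-1]]]}}

```text
clock: 20.25
tool_pos: [0.4861, -0.1333, 0.1138]
orientation: [179.8, 0.1, -79.8]
force: [-0.3, -0.3, -0.2]
opening: 0.0098
gripper_force: 30.0
```

Request:
{"method": "carry_out", "body": {"deltas": [[[0,0,0,0,-1],[0,0,0,0,-1],[0,0,0,0,-1]]]}}

```text
clock: 20.55
tool_pos: [0.4895, -0.1337, 0.1183]
orientation: [-179.9, -0.0, -79.8]
force: [-0.4, -0.2, -0.5]
opening: 0.01
gripper_force: 30.0
```

Run:
```python
from h import *
o=ctrl.get_obs();print(o['clock'],o['tool_pos'],o['orientation'],o['opening'],o['force'],o['moment'])
go(.4871,-.1322,.105,-79.5)
p=snap('wrist'); hs=cv2.cvtColor(p['color'],cv2.COLOR_RGB2HSV)
m=(hs[...,0]>100)&(hs[...,0]<130)&(hs[...,1]>110); m[:,:230]=0; m[:,290:]=0
th=np.radians(10.48); ux=np.array([np.cos(th),np.sin(th)]); L=np.array([.4872,-.1314])
for r in range(60,190,10):
    c=np.nonzero(m[r])[0]
    if len(c): print(r,c.min(),c.max(),[(atz(p,(k,r),.074)[:2]-L)@ux for k in(c.min()-.5,c.max()+.5)])
g=(hs[...,0]>50)&(hs[...,0]<85)&(hs[...,1]>90)
for r in (190,200,215): print(r,np.nonzero(g[r])[0][[0,-1]] if g[r].any() else 0)
```

```text
20.55 [ 0.4895 -0.1337  0.1183] [-179.8735   -0.0276  -79.7543] 0.010018724974615556 [-0.3738 -0.164  -0.4609] [ 0.0054  0.1392 -0.0244]
go [-0.009  0.01   0.066] turn -0.0007 len 0.014 deg -0.3
140 254 265 [np.float64(0.0026971156594396053), np.float64(-0.006235601879743604)]
150 262 265 [np.float64(-0.0032656108128740723), np.float64(-0.006273137787957331)]
160 262 265 [np.float64(-0.003273283368331677), np.float64(-0.006311438209910635)]
170 262 265 [np.float64(-0.003281113804289694), np.float64(-0.006350526742796542)]
180 262 265 [np.float64(-0.0032891070445395486), np.float64(-0.006390427965026251)]
190 [248 263]
200 [247 264]
215 [246 265]
```

Request:
{"method": "carry_out", "body": {"deltas": [[[-0.007,0.009,0.01,-0.0007,-1],[-0.007,0.009,0.01,-0.0007,-1],[-0.007,0.009,0.01,-0.0007,-1],[-0.007,0.009,0.01,-0.0007,-1]]]}}

```text
clock: 21.0
tool_pos: [0.4865, -0.1328, 0.1152]
orientation: [-180.0, -0.0, -79.5]
force: [-0.6, -0.5, -0.4]
opening: 0.0098
gripper_force: 30.0
```

Run:
```python
from h import *
o=ctrl.get_obs();print(o['clock'],o['tool_pos'],o['orientation'],o['opening'],o['force'],o['moment'])
go(.4871,-.1322,.0833,-79.5)
```

```text
21.0 [ 0.4865 -0.1328  0.1152] [-179.9761   -0.0014  -79.524 ] 0.009803882035475175 [-0.6182 -0.4518 -0.4039] [-0.0167  0.1447 -0.0081]
go [-0.002 -0.004  0.159] turn -0.0001 len 0.032 deg -0.0
```

Request:
{"method": "carry_out", "body": {"deltas": [[[-0.002,-0.004,0,0,-1],[-0.002,-0.004,0.02,0,-1],[-0.002,-0.004,0.04,0,-1],[-0.002,-0.004,0.06,0,-1],[-0.002,-0.004,0.07,0,-1]]]}}

```text
clock: 21.5
tool_pos: [0.4867, -0.1323, 0.1003]
orientation: [179.9, 0.0, -79.5]
force: [-0.6, 0.0, 0.1]
opening: 0.0093
gripper_force: 30.0
```

Run:
```python
from h import *
o=ctrl.get_obs();print(o['clock'],o['tool_pos'],o['orientation'],o['opening'],o['force'],o['moment'])
go(.4871,-.1322,.0833,-79.5)
```

```text
21.5 [ 0.4867 -0.1323  0.1003] [179.9458   0.0085 -79.5285] 0.009284066290738273 [-0.6149  0.0329  0.1441] [ 0.0735  0.1096 -0.0313]
go [ 0.    -0.002  0.085] turn -0.0001 len 0.017 deg -0.0
```

Request:
{"method": "carry_out", "body": {"deltas": [[[0,-0.001,0.015,0,-1],[0,-0.001,0.03,0,-1],[0,-0.001,0.045,0,-1],[0,-0.001,0.06,0,-1],[0,-0.001,0.06,0,-1]]]}}

```text
clock: 22.0
tool_pos: [0.487, -0.1322, 0.0885]
orientation: [180.0, 0.0, -79.5]
force: [-0.8, -1.2, -0.9]
opening: 0.0099
gripper_force: 30.0
```

Run:
```python
from h import *
o=ctrl.get_obs();print(o['clock'],o['tool_pos'],o['orientation'],o['opening'],o['force'],o['moment'])
```

```text
22.0 [ 0.487  -0.1322  0.0885] [179.9559   0.0091 -79.5277] 0.009886476671381789 [-0.7971 -1.1521 -0.9381] [-0.0126  0.1251  0.0208]
```

Request:
{"method": "carry_out", "body": {"deltas": [[[0,0,0.008,0,-1],[0,0,0.016,0,-1],[0,0,0.022,0,-1],[0,0,0.026,0,-1],[0,0,0.026,0,-1]]]}}

```text
clock: 22.5
tool_pos: [0.4872, -0.1322, 0.0837]
orientation: [180.0, 0.0, -79.5]
force: [0.3, 0.2, -0.2]
opening: 0.0098
gripper_force: 30.0
```

Request:
{"method": "carry_out", "body": {"deltas": [[[0,0,0.003,0,-1],[0,0,0.006,0,-1],[0,0,0.006,0,-1]]]}}

```text
clock: 22.8
tool_pos: [0.4874, -0.1322, 0.0832]
orientation: [-180.0, -0.0, -79.5]
force: [-3.2, 1.5, 6.6]
opening: 0.0101
gripper_force: 30.0
```

Request:
{"method": "carry_out", "body": {"deltas": [[[0,0,0.003,0,-1],[0,0,0.005,0,-1],[0,0,0.005,0,-1]]]}}

```text
clock: 23.1
tool_pos: [0.4875, -0.1323, 0.0831]
orientation: [-180.0, -0.0, -79.5]
force: [-5.3, 1.6, 15.5]
opening: 0.0098
gripper_force: 30.0
```

Request:
{"method": "carry_out", "body": {"deltas": [[[0,0,0.002,0,-1],[0,0,0.003,0,-1],[0,0,0.003,0,-1],[0,0,0.003,0,-1]]]}}

```text
clock: 23.5
tool_pos: [0.4875, -0.1323, 0.083]
orientation: [-179.9, -0.0, -79.5]
force: [-6.8, 3.9, 22.0]
opening: 0.0099
gripper_force: 30.0
```

Run:
```python
from h import *
o=ctrl.get_obs();print(o['clock'],o['tool_pos'],o['orientation'],o['opening'],o['force'],o['moment'])
p=snap('wrist');q=snap('top');c=snap('scene')
for pp in(p,q,c):
  for n in('bottle','jar','holder','fitted_holder','stocked_jar'): print(n,[(round(r['p'],2),np.round(r['centre']),atz(pp,r['centre'],.05)[:2]) for r in ctrl.spot_point(pp,n)][:3])
print(ctrl.get_obs()['force'])
```

```text
23.5 [ 0.4875 -0.1323  0.083 ] [-179.9472   -0.0388  -79.4701] 0.009897859689387082 [-6.7608  3.9222 21.9968] [1.4157 3.1458 0.0251]
bottle [(0.69, array([ 87., 212.]), array([ 0.6129, -0.1093]))]
jar [(0.81, array([177., 213.]), array([ 0.5458, -0.1208]))]
holder [(0.73, array([256., 213.]), array([ 0.4866, -0.1316])), (0.36, array([ 86., 212.]), array([ 0.6131, -0.1093]))]
fitted_holder []
stocked_jar [(0.46, array([256., 215.]), array([ 0.4861, -0.1299]))]
bottle []
jar [(0.78, array([153., 172.]), array([0.569 , 0.2796])), (0.51, array([157., 233.]), array([0.4033, 0.2409]))]
holder [(0.48, array([377., 208.]), array([ 0.535 , -0.3381]))]
fitted_holder [(0.42, array([267., 217.]), array([ 0.4776, -0.0465]))]
stocked_jar []
bottle [(0.84, array([231., 214.]), array([ 0.6302, -0.1134])), (0.27, array([219., 194.]), array([ 0.5379, -0.1165]))]
jar [(0.59, array([217., 194.]), array([ 0.5342, -0.1217])), (0.53, array([356., 185.]), array([0.6428, 0.2515]))]
holder [(0.61, array([211., 186.]), array([ 0.4876, -0.1261])), (0.6, array([232., 211.]), array([ 0.6202, -0.1082]))]
fitted_holder [(0.45, array([238., 176.]), array([ 0.4698, -0.0391]))]
stocked_jar [(0.74, array([247., 187.]), array([ 0.5351, -0.0346]))]
[-7.4705  3.9136 22.8731]
```

```bash
python3 -c "
from plant import ctrl
print(ctrl.close_job())"
```

```text
the job is handed in; nothing more can be done
None
```

The job is handed in at about 23.7 s of the 72 s allowed: the bottle stands in the rear pocket and the jar in the front pocket, both released, and the label holder is fully home behind the lip, card facing out, still gripped and pressed down with about 22 N.

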